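# Find the hidden keyway with the index stop

## Robot

A 6-joint arm with a two-finger parallel gripper is mounted at the origin on a cart in front of the work surface, level with it; the furniture and walls round the work are solid. World frame = base frame: x ahead of the robot, y to its left, z up, the work surface at z = 0. Lengths are in m, angles in rad, forces in N, time in s.
With the tool pointing down it reaches from about 0.225 to 0.875 m from the base axis. Payload 3.4 kg.
Tool frame: the origin (TCP) lies at the very end of the fingers, on their centre line; the grasp point (between the pads) lies 19 mm behind it; z points along the fingers, y is the direction in which the jaws open and shut (so a half turn about z gives the same grasp; the last joint's range is limited). The gripper opens to 85 mm and grips with 20 to 120 N. Pads are 22 mm wide; open, the fingers measure 114 mm over their backs; the gripper's body (76 mm by 85 mm) begins 54 mm behind the grasp point. The pads swing forward as they close: fully open they stand 13 mm farther back than shut.
Start: joints at [-1.354, 0.276, 1.505, -0, 1.361, -0.121], TCP at [0.191, -0.543, 0.231] pointing down, gripper open.
Joint ranges: [-2.89, 2.89], [-0.75, 2.08], [0.22, 2.7], [-1.18, 4.32], [0.11, 2.71], [-2.7, 2.7]. Speed limits (rad/s): [2.57, 2.57, 3.14, 3.14, 3.14, 3.14].

## Interface

Orientations are given as a unit quaternion [w, x, y, z].
In Python, from rig import manip, viewer, job gives the robot as it stands.
- The arm moves only by the shell command python3 -m crank 'ROWS' [OPENING] [FORCE]. ROWS is JSON, a list of rows, each a list of 6 numbers: the shift along the tool's x, y, z in m, then the turn, a rotation vector about the tool's x, y, z in degrees. In form: [[dx, dy, dz, rx, ry, rz], ...]. A call has 1 to 20 rows; each row is the pose to reach, as a shift and turn from the pose measured when the call began, along the tool's axes at that moment; what a row does not reach only later rows make up. A row lasts 1/8 s, in which the tool goes at most 62.5 mm and 10.7 degrees, less where a joint would pass 70% of its speed; a pose out of reach is approached as far as the arm can. A call with a gripper value outside its range is refused whole. OPENING is the opening, from 0 (shut) to 1 (fully open), set as the call begins (- or left out, the last holds). The fingers move at their own pace and stop on an object; FORCE is the grip in N (left out, the last holds). Time passes only in rows, so rows that repeat a pose let the fingers close. It gives the time, the measured TCP pose, the force and the opening at its end, in the units of the state.
- manip.get_state(): the state, without advancing time (a new reading comes with each control period).
- viewer.get_image(name): name is "scene" or "top" or "wrist"; returns a dict with "frame" (480x640x3 uint8, blue, green, red), "range_z" (480x640 float32, m along the optical axis (not along the pixel's ray), 0 where there is no reading), "intrinsics" (3x3 intrinsics, pixels), "world_from_camera" (4x4, takes a point from camera to world coordinates); the wrist camera has in their place "mount" (4x4, takes a point from camera to tool coordinates, whose origin is the TCP and whose axes are the flange's). Camera axes: x right, y up, looking along -z (the intrinsics and any distortion apply to the point x, -y, -z); pixel columns grow to the right and rows downward; lengths in m; the calibration is good to about 2 mm. A picture is of the moment at which its call begins: read the wrist's pose just before it.
- job.sign_off(): hands the job in, once; it reports no verdict.
The state is a dict: "clock": time; "qpos": joint angles; "qd": joint speeds; "effort": joint torques, N m; "position": TCP position; "ee_rot": TCP orientation; "contact_force": force on the tool from outside, world axes, zero at the start; "moment": the same for the moment, N m; "width": finger opening in m.
Only numpy, scipy, OpenCV 4.12 (cv2) and the standard library are available. Lean on these libraries where they do the work, as an engineer would, in place of code of your own. Each camera call takes 0.05 s, during which the arm holds its last target. There are 200 camera calls.

## Task

Take the index stop out of its parking block by its slanted handle, put its foot onto the bed under the hood's sash, and drag it sideways across the bed until the key under its foot drops into the keyway that is hidden there. Stop there and leave the stop seated: sole flat on the bed, the whole sole behind the sash. Do not disturb the bottle, beaker, cap bin or cover-glass box.

Things in the scene. Friction and masses are not known exactly. Their poses are not given: they have to be found in the camera images.
- stop_grip (a point): Best grip point of the index stop (150 g, loose), on the axis of its black square handle, 14 x 14 mm, flats facing +y and -y. Upwards the handle leans 35 deg from vertical towards -x: direction (-0.574, 0, 0.819); it ends 22 mm above this point. Axes: z up, x along the sole away from the handle, y across. Sole middle (point stop_sole) is at (+0.0673, 0, -0.0592) m from here.
- stop_sole (a point): Middle of the underside of the index stop's steel sole plate, 70 long (x) x 30 wide (y) x 8 mm thick; axes as stop_grip. Below the sole a rigid steel key, 50 long (x) x 8 wide (y) x 8 mm deep, is centred on this point. The handle rises from the sole's -x end. With the key standing on the bed this point is 8 mm above the bed; with the key in the keyway the sole lies flat on the bed.
- park_block: Grey fixed parking block, 76 (x) x 60 (y) x 22 mm high, with a slot 12 mm wide and 12 mm deep along its whole length in x. The stop starts with its key in this slot, its sole flat on the block, handle leaning roughly towards the robot; it lifts straight up out of it. Origin under the centre, at worktop level.
- hood: White fixed staining hood, 290 wide (y) x 118 deep (x 0 to 0.118 m) x 223 mm high. Origin at worktop level below the middle of its sash's front face; x points into the hood, y to its left, z up. Two closed columns fill |y| > 0.085 m. The sash is an upright opaque plate (x 0 to 0.008 m), lower edge 122 mm above the worktop, up to the roof. Below it the space is open to x = 0.108 m.
- hood_bed (a point): Middle of the bed's front edge, on the bed's level aluminium top, 40 mm above the worktop, 82 mm below the sash; axes as the hood. A lip flush with the bed lies in front, x -0.015 to 0 m. One straight square-edged keyway, 12 mm wide and 10 mm deep, runs along x from 0 to 0.108 m. Its place across the bed is unknown: its middle is somewhere from y = -0.03 to +0.03 m.
- amber_bottle: Amber dropper bottle, 38 mm across and 111 mm tall, loose; origin at its foot. To be left alone.
- cover_glass_box: Small square box, 31 x 31 x 20 mm, loose; origin at its foot. To be left alone.
- glass_beaker: Glass beaker, 45 mm across and 58 mm tall, loose; origin at its foot. To be left alone.
- caps: White bin of caps, 56 mm across and 50 mm tall, loose; origin at its foot. To be left alone.
- microscope: Fixed microscope, about 400 mm tall, an obstacle to pass in front of or above: it fills about x 0.42 to 0.76 m and y -0.26 to 0.02 m of the worktop, and above 0.25 m its eyepieces reach nearer the robot, to about x = 0.35 m. Origin at its foot.
There are look-alikes about, which are no part of the job. What is shaped like the part that bears stop_grip but orange is not meant.

How it is judged:
On the way:
1. the stop's foot is on the bed under the sash, standing on its key, not yet in the keyway (x of stop_sole in the frame of hood above 0.03 m and z of stop_sole in the frame of hood between 0.044 and 0.054 m and y of stop_sole in the frame of hood between -0.09 and 0.09 m), for 0.1 s.
At the end, for the whole second after the job is handed in: The stop stands released and still with its key in the keyway: the middle of its sole's underside is level with the bed (at most 2 mm above and 3 mm below it), the sole level within 0.06 rad, and wholly behind the sash's front face (its middle 35 to 85 mm behind it) (z of stop_sole in the frame of hood between 0.037 and 0.042 m and x of stop_sole in the frame of hood between 0.035 and 0.085 m and y of stop_sole in the frame of hood between -0.06 and 0.06 m and angle between stop_sole's own z axis and vertical below 0.06 rad and linear speed of index_stop below 0.02 m/s); the robot touches nothing.
It fails at once if the bottle, box, beaker or cap bin is pushed by more than 20 mm (distance of any of amber_bottle, cover_glass_box, glass_beaker, caps from where it was at the start of the episode above 0.02 m).
It also fails if it takes over 58 s, if anything falls off the work surface, if the arm or the gripper's body presses on something with over 40 N, if the wrist force passes 120 N, or if a joint passes its speed limit or range.

## Working session

There is one attempt and no reset: what is moved stays moved. The work goes in short steps, Python scripts to look and compute and a shell command to move; the robot and the scene stay as the last step left them, time stands still between calls to the robot, and variables do not carry over. Pictures are saved under pics/ and viewed, about 8 in all and at most 12, crops included, and the job is handed in when it is done.

```bash
mkdir -p pics; ls; python3 - <<'E'
from rig import manip, viewer
import cv2, numpy as np
s=manip.get_state(); print(s)
for n in ("scene","top"):
    d=viewer.get_image(n); cv2.imwrite(f"pics/{n}0.png",d["frame"]); np.savez(f"pics/{n}0.npz",**d)
    print(n,d["intrinsics"],d["world_from_camera"],[k for k in d])
E
```

```text
pics
{'clock': 0.0, 'qpos': array([-1.35397145e+00,  2.76634016e-01,  1.50617731e+00,  2.04595973e-06,
        1.36071719e+00, -1.20985519e-01]), 'qd': array([ 0.00038714,  0.00096744,  0.00076663, -0.00081867,  0.00032775,
        0.00139115]), 'effort': array([-5.30035704e-04, -4.16777265e+01, -2.45806378e+01, -3.13323044e-04,
        1.09284170e-02,  8.09048316e-06]), 'position': array([ 0.19045114, -0.54195659,  0.23039988]), 'ee_rot': array([-9.66868232e-04,  9.85768972e-01,  1.68102938e-01, -4.53660803e-05]), 'contact_force': array([0.60815122, 0.62999869, 0.24683462]), 'moment': array([-0.00968167, -0.00640488,  0.02780378]), 'width': 0.08567056974130463}
scene [[458.16250204   0.         322.75851976]
 [  0.         458.16250204 237.2409903 ]
 [  0.           0.           1.        ]] [[-8.89959051e-01  2.59555258e-01 -3.74971939e-01  6.72338857e-02]
 [-4.56040146e-01 -5.05579325e-01  7.32404896e-01  8.28842711e-01]
 [ 5.21481813e-04  8.22812624e-01  5.68312514e-01  7.09217804e-01]
 [ 0.00000000e+00  0.00000000e+00  0.00000000e+00  1.00000000e+00]] ['frame', 'range_z', 'intrinsics', 'world_from_camera']
top [[616.05882912   0.         328.70689305]
 [  0.         616.05882912 231.17251634]
 [  0.           0.           1.        ]] [[-0.0135314   0.98723532 -0.15869256  0.24490477]
 [-0.99789331 -0.02340378 -0.06050783 -0.07362363]
 [-0.06344947  0.15753949  0.98547221  1.70093114]
 [ 0.          0.          0.          1.        ]] ['frame', 'range_z', 'intrinsics', 'world_from_camera']
```

View pics/scene0.png

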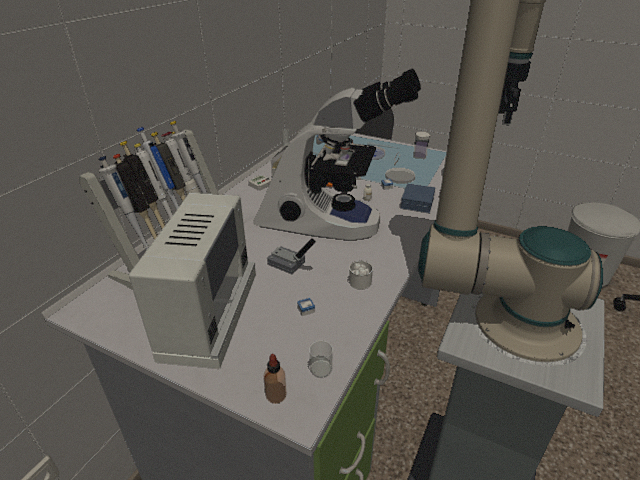

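View pics/top0.png

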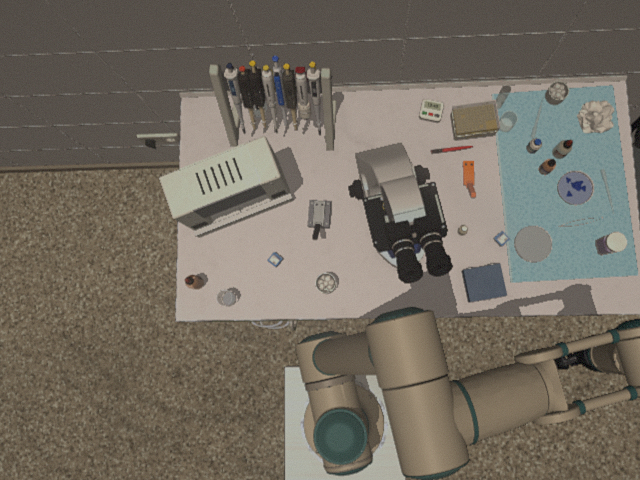

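The scene view shows the hood at left (190,280), the stop at (290,258) with its handle at (305,245), the box at (306,306), caps at (360,275), beaker at (320,358) and bottle at (274,380). In the top view the stop is at (319,215) with its handle towards the robot, and the hood is at (230,185).

```bash
cat > h.py <<'E'
import numpy as np, cv2
from scipy.spatial.transform import Rotation as R
def ray(d,uv,T=None):
    T=d["world_from_camera"] if T is None else T
    K=d["intrinsics"]; x=(uv[0]-K[0,2])/K[0,0]; y=(uv[1]-K[1,2])/K[1,1]
    return T[:3,3], T[:3,:3]@np.array([x,-y,-1.])
def onz(d,uv,z,T=None):
    o,v=ray(d,uv,T); return o+v*(z-o[2])/v[2]
def cloud(d,T=None):
    T=d["world_from_camera"] if T is None else T
    K=d["intrinsics"]; z=d["range_z"]; v,u=np.mgrid[:480,:640]
    P=np.stack([(u-K[0,2])/K[0,0]*z,-(v-K[1,2])/K[1,1]*z,-z],-1)
    return P@T[:3,:3].T+T[:3,3]
def toolT(s):
    T=np.eye(4); w,x,y,z=s["ee_rot"]; T[:3,:3]=R.from_quat([x,y,z,w]).as_matrix(); T[:3,3]=s["position"]; return T
E
python3 - <<'E'
from h import *
for n in ("top","scene"):
    d=dict(np.load(f"pics/{n}0.npz")); P=cloud(d); z=P[...,2]; valid=d["range_z"]>0
    print(n,"table z",np.median(z[240:260,340:350] if n=="top" else z[300:310,250:270]))
    # hood roof
    reg=valid&(z>.2)&(z<.24)&(P[...,1]>0.2)&(P[...,0]<.72)
    m=reg.astype(np.uint8); k,l,st,c=cv2.connectedComponentsWithStats(m); i=1+np.argmax(st[1:,4])
    q=P[l==i]; print("roof",st[i],np.median(q[:,2]),cv2.minAreaRect(q[:,:2].astype(np.float32)*1000))
    # dark handle
    hs=cv2.cvtColor(d["frame"],cv2.COLOR_BGR2HSV)
    for nm,lo,hi in (("block+stop",.012,.1),):
        m=(valid&(z>lo)&(z<hi)&(P[...,0]>.2)&(P[...,0]<.8)&(P[...,1]>-.1)&(P[...,1]<.5)).astype(np.uint8)
        k,l,st,c=cv2.connectedComponentsWithStats(m)
        for i in range(1,k):
            if st[i,4]>40:
                q=P[l==i]; print(st[i],"mean",q.mean(0).round(3),"zmax",q[:,2].max().round(3),cv2.minAreaRect(q[:,:2].astype(np.float32)*1000))
d=cv2.imread("pics/top0.png"); cv2.imwrite("pics/c1.png",cv2.resize(d[130:310,155:345],None,fx=3.3,fy=3.3,interpolation=cv2.INTER_CUBIC))
E
```

```text
top table z 0.00018640701933281267
roof [ 159  140   97   81 4494] 0.22274152059804875 ((621.530029296875, 305.4617919921875), (121.7229995727539, 262.9515075683594), 20.619916915893555)
[226 127  12  20 149] mean [0.787 0.299 0.047] zmax 0.098 ((785.3869018554688, 300.3540344238281), (23.513683319091797, 29.224946975708008), 89.67263793945312)
[324 127  11  24 193] mean [0.772 0.022 0.055] zmax 0.099 ((774.8545532226562, 23.654735565185547), (22.920658111572266, 50.996089935302734), 84.92442321777344)
[348 149  27  52 343] mean [ 0.664 -0.059  0.069] zmax 0.1 ((670.5477294921875, -64.408203125), (57.29075241088867, 164.66969299316406), 80.95782470703125)
[ 188  155  105   82 1587] mean [0.574 0.267 0.043] zmax 0.1 ((578.869873046875, 252.69650268554688), (120.02529907226562, 315.0680236816406), 41.48957824707031)
[308 200  23  40 644] mean [0.559 0.057 0.032] zmax 0.1 ((543.2357177734375, 58.485008239746094), (60.450889587402344, 121.26496124267578), 85.67505645751953)
[267 252  16  16 127] mean [0.44  0.181 0.02 ] zmax 0.031 ((440.58135986328125, 181.60977172851562), (31.8159332275
[... 1129 characters left out ...]
6875), (133.10633850097656, 294.4922790527344), 19.132131576538086)
[349 261  24  26 506] mean [0.369 0.048 0.034] zmax 0.049 ((370.87066650390625, 42.86536407470703), (53.70741653442383, 58.205841064453125), 22.683395385742188)
[297 298  18  14 171] mean [0.44  0.185 0.017] zmax 0.02 ((440.43017578125, 183.71055603027344), (31.596881866455078, 33.11310958862305), 50.26389694213867)
[309 340  24  35 684] mean [0.335 0.315 0.037] zmax 0.06 ((335.5352783203125, 313.81878662109375), (42.767642974853516, 46.44242858886719), 26.245738983154297)
[263 359  23  42 723] mean [0.375 0.412 0.055] zmax 0.1 ((376.73638916015625, 408.82818603515625), (37.86673355102539, 27.531494140625), 39.8105354309082)
```

View pics/c1.png

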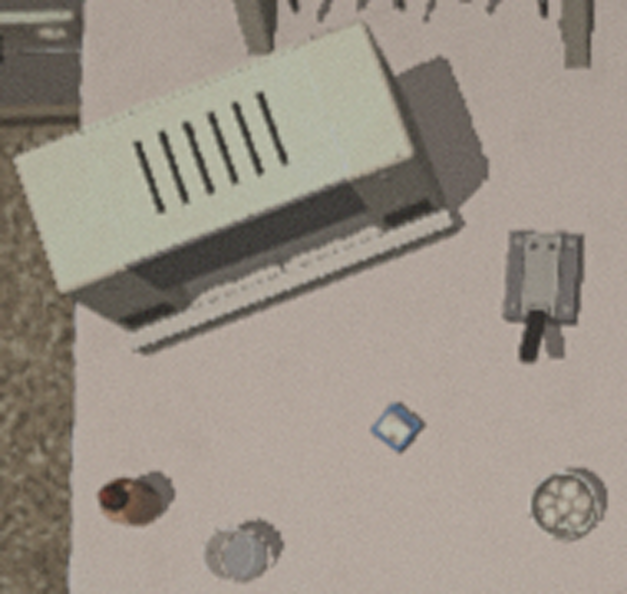

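The crop (3.3x) shows the hood turned, with its inside pointing up-left. The stop's light sole is on the grey block, which spans (505–580, 232–325), and its black handle runs (537,312)→(528,360). The roof fit was clipped at y>0.2, so I'll refit it.

```bash
python3 - <<'E'
from h import *
for n in ("top","scene"):
    d=dict(np.load(f"pics/{n}0.npz")); P=cloud(d); X,Y,Z=np.moveaxis(P,-1,0); valid=d["range_z"]>0
    V=d["frame"].max(-1)
    def big(m):
        k,l,st,c=cv2.connectedComponentsWithStats(m.astype(np.uint8)); return l==1+np.argmax(st[1:,4])
    q=P[big(valid&(abs(Z-.222)<.012)&(Y>.12)&(Y<.5)&(X<.75)&(X>.45))]
    (c,s,a)=cv2.minAreaRect(q[:,:2].astype(np.float32)*1000); print(n,"roof",c,s,a)
    near=valid&(X>.42)&(X<.63)&(Y>.0)&(Y<.12)
    m=big(near&(Z>.026)&(V<60)); q=P[m]; print("handle n",len(q),q.mean(0),q.min(0),q.max(0))
    # handle axis
    u,sv,vt=np.linalg.svd(q-q.mean(0)); ax=vt[0]*np.sign(vt[0,2]); print(" axis",ax,"want lean ~(-.574,.819)")
    m=big(near&(Z>.014)&(Z<.045)&(V>=60)); q=P[m]; print("block",cv2.minAreaRect(q[:,:2].astype(np.float32)*1000),np.percentile(q[:,2],[5,50,95]))
    m=big(near&(Z>.026)&(Z<.045)&(V>=60)); q=P[m]; print("sole",cv2.minAreaRect(q[:,:2].astype(np.float32)*1000),np.percentile(q[:,2],[5,50,95]),len(q))
    m=big(valid&(abs(Z-.04)<.012)&(Y>.12)&(Y<.45)&(X>.4)&(X<.7)); q=P[m]; print("lip/bed",cv2.minAreaRect(q[:,:2].astype(np.float32)*1000),np.median(q[:,2]),len(q))
    m=valid&(Z>.02)&(Y<.02)&(Y>-.1)&(X>.3)&(X<.6); 
    for lo,hi in ((.02,.1),(.1,.2),(.2,.3),(.3,.45)):
        q=P[m&(Z>lo)&(Z<hi)]; 
        if len(q): print("micro",lo,hi,q[:,1].max(),q[:,0].min(),len(q))
E
```

```text
top roof (626.9253540039062, 291.4146728515625) (121.3165512084961, 291.13427734375) 20.480510711669922
handle n 61 [0.50768267 0.05987366 0.07810294] [0.48501217 0.05334926 0.04475242] [0.53202985 0.06631285 0.10602362]
 axis [-0.59774743  0.05522032  0.79978042] want lean ~(-.574,.819)
block ((564.31201171875, 56.903411865234375), (60.42024230957031, 79.0406265258789), 85.76017761230469) [0.01704035 0.02594308 0.03612302]
sole ((563.6801147460938, 60.35504150390625), (49.7322883605957, 76.35425567626953), 83.56610870361328) [0.02671807 0.03087773 0.03768393] 244
lip/bed ((575.2763061523438, 272.34100341796875), (42.1875114440918, 290.8070373535156), 20.399044036865234) 0.03959197768430944 1179
micro 0.02 0.1 0.019985395852954127 0.3528406366490226 68
micro 0.1 0.2 -0.05198462018107243 0.46742815816613575 49
micro 0.2 0.3 -0.06539713456084875 0.4355833849517367 510
scene roof (627.2451171875, 293.266845703125) (120.38517761230469, 291.4844970703125) 20.25543785095215
handle n 126 [0.50502315 0.06825582 0.07049361] [0.48223182 0.05626153 0.03209112] [0.53184498 0.07369278 0.09984349]
 axis [-0.56801934  0.019316    0.82278851] want lean ~(-.574,.819)
block ((562.848876953125, 59.11924743652344), (60.84165954589844, 82.00560760498047), 86.41085815429688) [0.01850455 0.02539552 0.0306078 ]
sole ((561.5258178710938, 58.64820098876953), (31.861486434936523, 79.13675689697266), 87.77133178710938) [0.02637843 0.02831599 0.03726612] 192
lip/bed ((618.7667236328125, 289.48492431640625), (133.003662109375, 292.91290283203125), 19.696155548095703) 0.0382850404152153 2229
micro 0.02 0.1 0.01950195294687329 0.356355648275009 1097
micro 0.1 0.2 -0.04955599930742971 0.46276648248472246 163
micro 0.2 0.3 -0.06328439684039422 0.43112804432026647 416
```

```bash
cat >> h.py <<'E'
def pose(p,psi,tilt):  # TCP p; heading psi, tilt from vertical (deg); jaws across heading
    a,t=np.radians([psi,tilt]); h=np.array([np.cos(a),np.sin(a),0]); z=np.sin(t)*h-np.cos(t)*np.array([0,0,1])
    y=np.array([np.sin(a),-np.cos(a),0]); T=np.eye(4); T[:3,:3]=np.stack([np.cross(y,z),y,z],1); T[:3,3]=p; return T
def grip(p,psi,tilt,back=0): # TCP pose for grasp point p, backed off
    T=pose(p,psi,tilt); T[:3,3]+=T[:3,2]*(.019-back); return T
def rows(s,Ts):
    A=np.linalg.inv(toolT(s))
    for T in Ts:
        D=A@T; print("[%s]"%", ".join("%.4f"%v for v in D[:3,3])," rot", np.degrees(R.from_matrix(D[:3,:3]).as_rotvec()).round(1))
O=np.array([.5717,.2718,0]); HX=np.array([.9375,.348,0]); HY=np.array([-.348,.9375,0]); HPSI=20.37
def hood(x,y,z): return O+x*HX+y*HY+np.array([0,0,z])
def inhood(p): q=np.asarray(p)-O; return np.array([q@HX,q@HY,q[2]])
def graspnow(s): T=toolT(s); return T[:3,3]-.019*T[:3,2]
E
python3 - <<'E'
from h import *; from rig import manip
s=manip.get_state(); G=np.array([.497,.0625,.081])
rows(s,[pose([.25,-.20,.28],10,0),pose([.32,.06,.26],-4,35),grip(G,-4,35,.065)])
E
```

```text
[0.1695, -0.3030, -0.0489]  rot [-0.1 -0.   9.4]
[0.3217, -0.5251, -0.0285]  rot [-7.2 34.5 22.6]
[0.4653, -0.4790, 0.1127]  rot [-7.2 34.5 22.6]
```

```bash
python3 -m crank '[[0.17,-0.303,-0.049,0,0,9.4],[0.17,-0.303,-0.049,0,0,9.4],[0.17,-0.303,-0.049,0,0,9.4],[0.17,-0.303,-0.049,0,0,9.4],[0.17,-0.303,-0.049,0,0,9.4],[0.17,-0.303,-0.049,0,0,9.4],[0.17,-0.303,-0.049,0,0,9.4],[0.322,-0.525,-0.028,-7.2,34.5,22.6],[0.322,-0.525,-0.028,-7.2,34.5,22.6],[0.322,-0.525,-0.028,-7.2,34.5,22.6],[0.322,-0.525,-0.028,-7.2,34.5,22.6],[0.322,-0.525,-0.028,-7.2,34.5,22.6],[0.322,-0.525,-0.028,-7.2,34.5,22.6],[0.322,-0.525,-0.028,-7.2,34.5,22.6],[0.465,-0.479,0.113,-7.2,34.5,22.6],[0.465,-0.479,0.113,-7.2,34.5,22.6],[0.465,-0.479,0.113,-7.2,34.5,22.6],[0.465,-0.479,0.113,-7.2,34.5,22.6],[0.465,-0.479,0.113,-7.2,34.5,22.6],[0.465,-0.479,0.113,-7.2,34.5,22.6]]' 0.55 60
python3 - <<'E'
from h import *; from rig import manip,viewer
s=manip.get_state(); d=viewer.get_image("wrist"); cv2.imwrite("pics/w1.png",d["frame"]); np.savez("pics/w1.npz",T=toolT(s),**d)
print(graspnow(s),s["contact_force"],s["qpos"]); rows(s,[grip([.497,.0625,.081],-4,35,0)])
T=toolT(s)@d["mount"]; print(d["intrinsics"],T)
P=cloud(d,T);X,Y,Z=np.moveaxis(P,-1,0); V=d["frame"].max(-1)
m=(V<60)&(d["range_z"]>0)&(X>.45)&(X<.56)&(abs(Y-.06)<.04)&(Z>.035)&(Z<.11)
q=P[m]; print(len(q))
for lo in np.arange(.035,.105,.01):
    r=q[(q[:,2]>lo)&(q[:,2]<lo+.01)]
    if len(r): print(lo.round(3),len(r),r[:,0].mean().round(4),r[:,1].min().round(4),r[:,1].max().round(4))
E
```

```text
clock: 2.6
position: [0.4702, 0.0637, 0.1186]
ee_rot: [0.011, 0.953, -0.034, 0.3]
contact_force: [-0.3, 0.1, -1.2]
width: 0.0466
[0.45928789 0.06443582 0.13414421] [-0.29316028  0.08909353 -1.22839886] [ 0.03418619  0.03315126  2.35683968 -0.39662827  0.15571978  2.04912585]
[0.0005, -0.0007, 0.0652]  rot [ 0.  0. -0.]
[[342.88054261   0.         320.99518986]
 [  0.         342.88054261 233.87497413]
 [  0.           0.           1.        ]] [[-7.08125958e-02  9.39230463e-01 -3.35904322e-01  4.43461421e-01]
 [-9.97489280e-01 -6.63917103e-02  2.46429947e-02  6.60054896e-02]
 [ 8.44188954e-04  3.36805995e-01  9.41573688e-01  2.73860545e-01]
 [ 0.00000000e+00  0.00000000e+00  0.00000000e+00  1.00000000e+00]]
1159
0.045 64 0.529 0.0548 0.0667
0.055 83 0.5226 0.0548 0.0669
0.065 100 0.5158 0.0555 0.0677
0.075 124 0.5086 0.0558 0.069
0.085 146 0.5014 0.0566 0.0691
0.095 642 0.4895 0.0569 0.0703
```

View pics/w1.png

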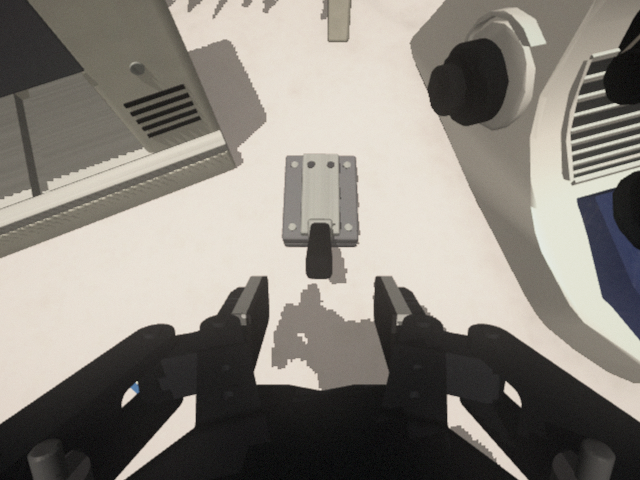

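The wrist picture shows the stop's handle at (319,250), centred between the jaws at (267..375, 300). The bed at left carries a dark stripe at (15,95)–(38,195), which may be the keyway. The handle measures about (0.498, 0.0625) at z = 0.081, as planned.

```bash
python3 -m crank '[[0,0,0.033,0,0,0],[0,0,0.066,0,0,0],[0,0,0.066,0,0,0],[0,0,0.066,0,0,0]]'; python3 -m crank '[[0,0,0,0,0,0],[0,0,0,0,0,0],[0,0,0,0,0,0],[0,0,0,0,0,0],[0,0,0,0,0,0],[0,0,0,0,0,0]]' 0 80
python3 - <<'E'
from h import *; from rig import manip
s=manip.get_state(); print(s["qpos"],graspnow(s))
d=dict(np.load("pics/w1.npz")); T=d["T"]@d["mount"]
for uv in ((15,95),(22,95),(30,195),(40,195)): print(uv,inhood(onz(d,uv,.04,T)).round(4))
g=graspnow(s)
rows(s,[grip(g+[0,0,.06],-4,35), grip(hood(-.11,-.045,.14),HPSI,35),grip(hood(-.11,-.045,.118),HPSI,35),grip(hood(-.0123,-.045,.118),HPSI,35)])
E
```

```text
clock: 3.15
position: [0.5106, 0.0288, 0.083]
ee_rot: [0.055, 0.955, 0.002, 0.292]
contact_force: [0.2, 0.8, -0.1]
width: 0.0471
clock: 3.9
position: [0.51, 0.031, 0.0843]
ee_rot: [0.054, 0.955, 0.003, 0.293]
contact_force: [-5.6, 10.5, 9.3]
width: 0.0175
[-0.00526087  0.16404556  2.33834645 -1.17645139  0.10620956  2.70259465] [0.49940483 0.03295785 0.09992963]
(15, 95) [0.1049 0.0011 0.04  ]
(22, 95) [ 0.1025 -0.0043  0.04  ]
(30, 195) [0.0033 0.0039 0.04  ]
(40, 195) [ 0.0002 -0.0029  0.04  ]
[0.0338, 0.0051, -0.0494]  rot [3.5 0.6 5.5]
[0.0158, -0.1585, -0.0583]  rot [ 17.3   1.9 -14.6]
[0.0035, -0.1608, -0.0402]  rot [ 17.3   1.9 -14.6]
[0.0806, -0.1969, 0.0077]  rot [ 17.3   1.9 -14.6]
```

The wrist went near-singular (q5 at its limit) and the tool swung about 30 mm off in y. I'll look before doing anything else.

```bash
python3 - <<'E'
from h import *; from rig import manip,viewer
s=manip.get_state(); d=viewer.get_image("wrist"); a=d["frame"]
e=viewer.get_image("scene")["frame"][190:310,230:390]
cv2.imwrite("pics/w2.png",np.hstack([cv2.resize(a,(440,330)),cv2.resize(e,(352,330))[:, :352]]))
E
```

```text
(no output)
```

View pics/w2.png

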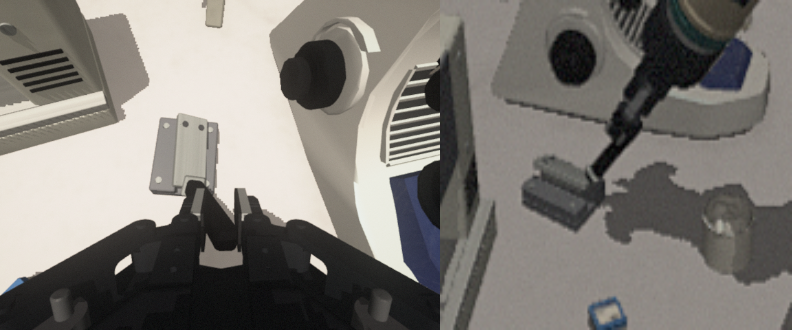

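The handle sits askew between the jaws and the stop is rolled slightly in its slot. I'll release, back out, and regrip with less tilt (25°), which keeps q5 off its limit.

```bash
python3 -m crank '[[0,0,0,0,0,0],[0,0,0,0,0,0],[0,0,0,0,0,0],[0,0,0,0,0,0],[0,0,0,0,0,0],[0,0,0,0,0,0]]' 0.55 60;  python3 -m crank '[[0,0,-0.02,0,0,0],[0,0,-0.04,0,0,0],[0,0,-0.06,0,0,0],[0,0,-0.08,0,0,0],[0,0,-0.08,0,0,0]]'
python3 - <<'E'
from h import *; from rig import manip
s=manip.get_state(); print(s["qpos"],graspnow(s),s["contact_force"])
rows(s,[grip([.495,.0625,.087],-4,25,.10)])
E
```

```text
clock: 4.75
position: [0.5101, 0.0311, 0.0844]
ee_rot: [0.054, 0.955, 0.003, 0.293]
contact_force: [-0.2, 0.5, 0.9]
width: 0.0469
clock: 5.38
position: [0.4654, 0.0392, 0.1513]
ee_rot: [0.054, 0.954, 0.003, 0.294]
contact_force: [0.6, 0.4, 0.1]
width: 0.0468
[ 0.02562676 -0.03628976  2.30017337 -0.39829041  0.30250192  1.93638536] [0.45470297 0.04114499 0.16686964] [0.58775643 0.35542445 0.14551702]
[0.0023, -0.0244, -0.0126]  rot [ 4.  -9.5  5.2]
```

```bash
python3 -m crank '[[0.002,-0.024,-0.013,4,-9.5,5.2],[0.002,-0.024,-0.013,4,-9.5,5.2],[0.002,-0.024,-0.013,4,-9.5,5.2],[0.002,-0.024,-0.013,4,-9.5,5.2]]'
python3 - <<'E'
from h import *; from rig import manip,viewer
s=manip.get_state(); d=viewer.get_image("wrist"); cv2.imwrite("pics/w3.png",d["frame"])
print(graspnow(s),s["qpos"])
T=toolT(s)@d["mount"]; P=cloud(d,T);X,Y,Z=np.moveaxis(P,-1,0); V=d["frame"].max(-1)
q=P[(V<60)&(d["range_z"]>0)&(X>.46)&(X<.56)&(abs(Y-.06)<.04)&(Z>.035)&(Z<.11)]
for lo in np.arange(.035,.105,.01):
    r=q[(q[:,2]>lo)&(q[:,2]<lo+.01)]
    if len(r): print(lo.round(3),len(r),r[:,0].mean().round(4),r[:,1].min().round(4),r[:,1].max().round(4))
q=P[(V>=60)&(abs(X-.564)<.05)&(abs(Y-.06)<.04)&(Z>.028)&(Z<.045)]; print("sole",cv2.minAreaRect(q[:,:2].astype(np.float32)*1000),np.percentile(q[:,2],[5,50,95]))
rows(s,[grip([.495,.0625,.087],-4,25,0)])
E
```

```text
clock: 5.88
position: [0.4594, 0.064, 0.1591]
ee_rot: [0.008, 0.976, -0.034, 0.215]
contact_force: [-0.4, -0.2, -0.5]
width: 0.0468
[0.45144856 0.06457393 0.17634517] [ 0.01835762 -0.02426838  2.15978769 -0.06984711  0.57553143  1.71000009]
0.035 1 0.5264 0.0509 0.0509
0.045 76 0.5296 0.052 0.064
0.055 90 0.5229 0.0521 0.0644
0.065 102 0.5162 0.0527 0.0648
0.075 122 0.509 0.0527 0.0651
0.085 145 0.5016 0.0531 0.0654
0.095 464 0.4901 0.053 0.0661
sole ((562.3854370117188, 57.74720764160156), (30.01061248779297, 78.47767639160156), 88.34876251220703) [0.02908175 0.03031277 0.03992398]
[0.0021, -0.0011, 0.0994]  rot [ 0.1  0.2 -0. ]
```

View pics/w3.png

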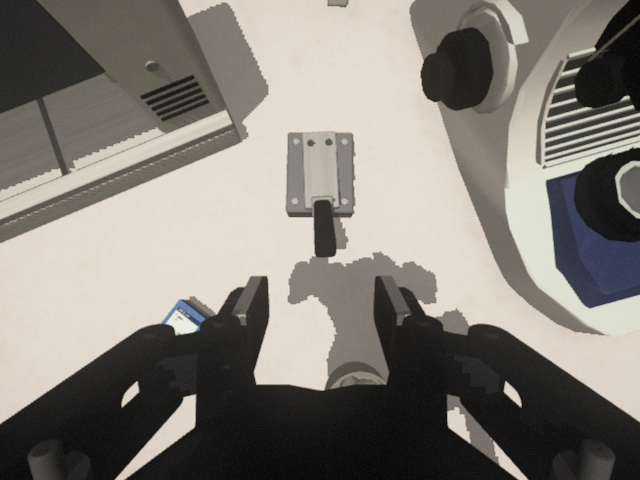

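The picture shows the stop seated again: sole at (322,170) on the block and handle at (323,230), shifted about 3 mm to -y. The cap bin at (355,375) and the box at (183,318) are undisturbed. q5 is now 0.58.

```bash
python3 - <<'E'
from h import *; from rig import manip
rows(manip.get_state(),[grip([.4955,.0592,.087],-2,25,b) for b in (.05,.0)])
E
python3 -m crank '[[0.002,0.0016,0.05,0,0,-2],[0.002,0.0016,0.075,0,0,-2],[0.002,0.0016,0.1,0,0,-2],[0.002,0.0016,0.1,0,0,-2]]'
python3 - <<'E'
from h import *; from rig import manip
s=manip.get_state(); print(s["qpos"],graspnow(s)); rows(s,[grip([.4955,.0592,.087],-2,25)])
E
```

```text
[0.0027, 0.0028, 0.0498]  rot [ 0.9  0.2 -1.8]
[0.0028, 0.0020, 0.0998]  rot [ 0.9  0.2 -1.8]
clock: 6.42
position: [0.5014, 0.0592, 0.067]
ee_rot: [0.012, 0.977, -0.017, 0.212]
contact_force: [0.2, 1.2, 0.7]
width: 0.0471
[ 0.00254359  0.18962349  2.23300816 -0.1089349   0.29331597  1.70607964] [0.4935339  0.05979513 0.0842775 ]
[0.0031, 0.0003, -0.0016]  rot [0.9 0.5 0.2]
```

Good: q5 is 0.29 and the position is within 3 mm. Next I close the jaws and lift.

```bash
python3 -m crank '[[0.002,0,-0.001,0.9,0.5,0],[0.002,0,-0.001,0.9,0.5,0],[0.002,0,-0.001,0.9,0.5,0],[0.002,0,-0.001,0.9,0.5,0],[0.002,0,-0.001,0.9,0.5,0],[0.002,0,-0.001,0.9,0.5,0],[0.002,0,-0.001,0.9,0.5,0]]' 0 90
python3 - <<'E'
from h import *; from rig import manip
s=manip.get_state(); print(s["qpos"],graspnow(s)); T=toolT(s)
U=[]
for dz in (.03,.06):
    A=T.copy(); A[2,3]+=dz; U.append(A)
rows(s,U)
E
```

```text
clock: 7.3
position: [0.5022, 0.0592, 0.0693]
ee_rot: [0.004, 0.976, -0.015, 0.217]
contact_force: [-5.7, -1.4, 7.8]
width: 0.0127
[-0.01348765  0.1833666   2.23801242 -0.03398287  0.28348081  1.61929146] [0.49418273 0.05945691 0.08654669]
[0.0127, 0.0001, -0.0272]  rot [-0. -0.  0.]
[0.0254, 0.0001, -0.0544]  rot [-0. -0.  0.]
```

```bash
python3 -m crank '[[0.006,0,-0.014,0,0,0],[0.012,0,-0.027,0,0,0],[0.019,0,-0.041,0,0,0],[0.0254,0,-0.054,0,0,0],[0.0254,0,-0.054,0,0,0],[0.0254,0,-0.054,0,0,0]]'
python3 - <<'E'
from h import *; from rig import manip,viewer
s=manip.get_state(); g=graspnow(s); print(s["qpos"],g,s["contact_force"],s["width"]); T0=toolT(s)
d=viewer.get_image("wrist"); T=T0@d["mount"]; P=cloud(d,T);X,Y,Z=np.moveaxis(P,-1,0); V=d["frame"].max(-1)
np.savez("pics/w4.npz",T=T0,**d)
e=viewer.get_image("scene")["frame"][170:320,230:400]; cv2.imwrite("pics/w4.png",np.hstack([cv2.resize(d["frame"],(440,330)),cv2.resize(e,(360,330))]))
q=P[(V>=60)&(X>g[0]+.01)&(X<g[0]+.13)&(abs(Y-g[1])<.04)&(Z>.06)&(Z<.13)]; print(len(q),"sole",cv2.minAreaRect(q[:,:2].astype(np.float32)*1000),np.percentile(q[:,2],[5,50,95]))
c=q.mean(0);u,sv,vt=np.linalg.svd(q-c,full_matrices=False); print(c,vt)
rel=(np.c_[q,np.ones(len(q))]@np.linalg.inv(T0).T)[:,:3]; 
E
```

```text
clock: 8.05
position: [0.5015, 0.0593, 0.1282]
ee_rot: [0.004, 0.976, -0.015, 0.216]
contact_force: [0.1, -0.3, -2.1]
width: 0.0129
[-0.01299866  0.08131832  2.14866163 -0.02135099  0.47663005  1.60597974] [0.49346329 0.05960674 0.145464  ] [ 0.10852872 -0.333865   -2.14751281] 0.012876379949560814
5520 sole ((556.9113159179688, 58.063880920410156), (30.10581398010254, 88.80609893798828), 88.280517578125) [0.08779112 0.0889622  0.10037456]
[0.56479188 0.05795674 0.08989971] [[-0.99563809  0.0356411   0.08622354]
 [ 0.03687445  0.99923852  0.01275341]
 [-0.08570334  0.01587722 -0.99619418]]
```

View pics/w4.png

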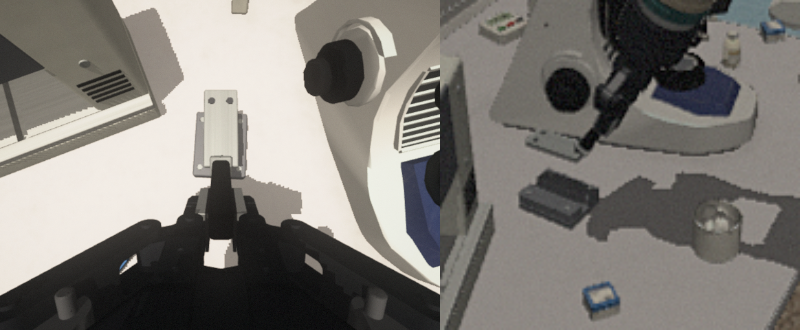

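The stop is lifted clear: the wrist view shows the sole at (220,130) above the empty block, and the scene view shows it hanging level. The sole's underside is at z ≈ 0.081 and its middle is (+0.0725, -0.0645) from the grasp point, as expected. Next I go to the hood front.

```bash
python3 - <<'E'
from h import *; from rig import manip
d=dict(np.load("pics/w4.npz")); P=cloud(d,d["T"]@d["mount"]);X,Y,Z=np.moveaxis(P,-1,0); V=d["frame"].max(-1)
q=P[(V>=60)&(X>.54)&(X<.61)&(abs(Y-.058)<.014)&(Z>.08)&(Z<.095)]
A=np.c_[q[:,:2]-q[:,:2].mean(0),np.ones(len(q))]; print("plane",np.linalg.lstsq(A,q[:,2],rcond=None)[0], q.max(0))
s=manip.get_state(); T=toolT(s); print("tool heading",np.degrees(np.arctan2(T[1,0],T[0,0])),"tilt",np.degrees(np.arcsin(T[2,0])))
rows(s,[grip(hood(-.13,-.04,.14),HPSI,25),grip(hood(-.0245,-.04,.13),HPSI,25)])
E
```

```text
plane [-0.00375199 -0.00306407  0.08890656] [0.60153488 0.07199571 0.09122696]
tool heading -1.7736618279567842 tilt 24.904211834611665
[-0.0333, -0.1316, -0.0100]  rot [  9.5   0.1 -20.1]
[0.0512, -0.1714, 0.0401]  rot [  9.5   0.1 -20.1]
```

```bash
python3 -m crank '[[-0.008,-0.033,-0.003,2.4,0,-5],[-0.017,-0.066,-0.005,4.8,0,-10],[-0.025,-0.099,-0.008,7.1,0,-15],[-0.033,-0.132,-0.01,9.5,0.1,-20.1],[-0.033,-0.132,-0.01,9.5,0.1,-20.1],[-0.033,-0.132,-0.01,9.5,0.1,-20.1],[-0.033,-0.132,-0.01,9.5,0.1,-20.1]]'
python3 - <<'E'
from h import *; from rig import manip,viewer
s=manip.get_state(); g=graspnow(s); T0=toolT(s); print(s["qpos"],inhood(g),s["contact_force"],s["width"])
print("heading",np.degrees(np.arctan2(T0[1,0],T0[0,0])),"tilt",np.degrees(np.arcsin(T0[2,0])))
rows(s,[grip(hood(-.0245,-.04,z),HPSI,25) for z in (.13,.1225)])
d=viewer.get_image("wrist"); cv2.imwrite("pics/w5.png",d["frame"]); T=T0@d["mount"]
np.savez("pics/w5.npz",T=T0,**d)
P=cloud(d,T); H=(P-O)@np.stack([HX,HY,[0,0,1]],1); V=d["frame"].max(-1)
ok=d["range_z"]>0
q=H[ok&(abs(H[...,0]-.05)<.03)&(abs(H[...,1])<.08)&(H[...,2]>.02)&(H[...,2]<.05)]; print("bed z",len(q),np.percentile(q[:,2],[5,50,95]) if len(q) else 0)
q=q[q[:,2]<.036]; print("low pts",len(q),np.percentile(q[:,1],[5,50,95]) if len(q) else 0)
q=H[ok&(abs(H[...,1]+.02)<.08)&(H[...,2]>.13)&(H[...,2]<.2)&(abs(H[...,0])<.03)]; print("sash x",len(q),np.percentile(q[:,0],[5,50,95]) if len(q) else 0)
E
```

```text
clock: 9.02
position: [0.4717, 0.1917, 0.1227]
ee_rot: [-0.038, 0.961, 0.172, 0.213]
contact_force: [0.2, -0.3, -1.5]
width: 0.0126
[0.20273613 0.09222485 2.15505348 0.14306562 0.46712314 1.3046063 ] [-0.1296703  -0.04028378  0.13988257] [ 0.19030037 -0.27144218 -1.48480827] 0.012569993238855546
heading 20.343131144460394 tilt 24.967741594219575
[0.0912, -0.0003, 0.0534]  rot [ 0.  0. -0.]
[0.0880, -0.0003, 0.0602]  rot [ 0.  0. -0.]
bed z 11375 [0.03085511 0.04007226 0.04114062]
low pts 891 [-0.0072261  -0.00203987  0.00289361]
sash x 14168 [0.00056996 0.0014016  0.00223206]
```

View pics/w5.png

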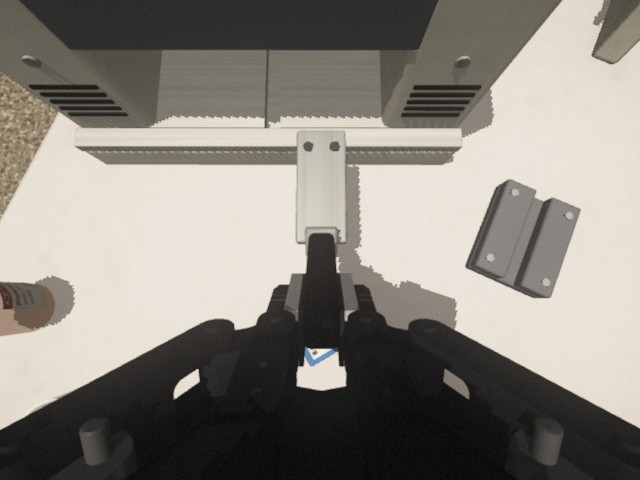

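The view shows the open bed, with the keyway as a dark line at column 267, i.e. hood y ≈ -0.002. The sole at (320,185) lines up on y ≈ -0.04, and the sash is within 1.5 mm of the estimate. Next I go in and lower.

```bash
python3 -m crank '[[0.03,0,0.018,0,0,0],[0.06,0,0.036,0,0,0],[0.091,0,0.053,0,0,0],[0.091,0,0.053,0,0,0],[0.088,0,0.06,0,0,0],[0.088,0,0.06,0,0,0],[0.088,0,0.06,0,0,0]]'
python3 - <<'E'
from h import *; from rig import manip
s=manip.get_state(); g=graspnow(s); T0=toolT(s); print(s["qpos"],inhood(g),s["contact_force"],s["width"])
print("heading",np.degrees(np.arctan2(T0[1,0],T0[0,0])),"tilt",np.degrees(np.arcsin(T0[2,0])))
rows(s,[grip(hood(-.0245,-.04,z),HPSI,25) for z in (.1145,.1115,.1085)])
E
```

```text
clock: 9.95
position: [0.5694, 0.2279, 0.1054]
ee_rot: [-0.038, 0.961, 0.172, 0.213]
contact_force: [0.8, 0.7, -1.5]
width: 0.0125
[0.2376151  0.26080484 1.98163917 0.10988286 0.468856   1.36644788] [-0.02540491 -0.04036656  0.12261518] [ 0.76340191  0.66903176 -1.49836645] 0.012477081819799658
heading 20.322385696811413 tilt 24.94535355250197
[-0.0026, -0.0004, 0.0077]  rot [ 0.   0.1 -0. ]
[-0.0038, -0.0004, 0.0105]  rot [ 0.   0.1 -0. ]
[-0.0051, -0.0004, 0.0132]  rot [ 0.   0.1 -0. ]
```

```bash
python3 -m crank '[[-0.0015,0,0.004,0,0,0],[-0.0026,0,0.0077,0,0,0],[-0.0033,0,0.0092,0,0,0],[-0.0038,0,0.0105,0,0,0],[-0.0038,0,0.0105,0,0,0]]'
python3 - <<'E'
from h import *; from rig import manip
s=manip.get_state(); g=graspnow(s); T0=toolT(s); print(inhood(g),s["contact_force"],s["moment"],s["width"],"tilt",np.degrees(np.arcsin(T0[2,0])))
E
```

```text
clock: 10.58
position: [0.5701, 0.2283, 0.0953]
ee_rot: [-0.038, 0.961, 0.172, 0.213]
contact_force: [-5.8, -1.9, 7.0]
width: 0.013
[-0.02468553 -0.04026943  0.11256859] [-5.83187148 -1.91687097  7.02891974] [-0.2165414   0.54655166 -0.03076897] 0.012954531158028469 tilt 25.00311750427696
```

Contact came at the predicted height (sole ≈ 0.048) with about 9 N. Next I drag towards +y (tool -y) with a slight press.

```bash
python3 -m crank '[[-0.0008,-0.003,0.0018,0,0,0],[-0.0008,-0.007,0.0018,0,0,0],[-0.0008,-0.011,0.0018,0,0,0],[-0.0008,-0.015,0.0018,0,0,0],[-0.0008,-0.019,0.0018,0,0,0],[-0.0008,-0.023,0.0018,0,0,0],[-0.0008,-0.027,0.0018,0,0,0],[-0.0008,-0.027,0.0018,0,0,0]]'
python3 - <<'E'
from h import *; from rig import manip
s=manip.get_state(); g=graspnow(s); T0=toolT(s); print(inhood(g),s["contact_force"],s["moment"],s["width"],"tilt",np.degrees(np.arcsin(T0[2,0])),"head",np.degrees(np.arctan2(T0[1,0],T0[0,0])))
E
```

```text
clock: 11.58
position: [0.5626, 0.2544, 0.0949]
ee_rot: [-0.039, 0.96, 0.173, 0.215]
contact_force: [0.3, -2.4, 5.2]
width: 0.0128
[-0.02266576 -0.01312742  0.11210164] [ 0.28753133 -2.43763864  5.24441773] [-0.36880636 -0.57285658 -0.24828158] 0.01276475792009722 tilt 25.272696731763933 head 20.369446697501626
```

```bash
python3 -m crank '[[-0.001,-0.0015,0.0022,0,-0.3,0],[-0.001,-0.003,0.0022,0,-0.3,0],[-0.001,-0.0045,0.0022,0,-0.3,0],[-0.001,-0.006,0.0022,0,-0.3,0],[-0.001,-0.0075,0.0022,0,-0.3,0],[-0.001,-0.009,0.0022,0,-0.3,0]]'
python3 - <<'E'
from h import *; from rig import manip
s=manip.get_state(); g=graspnow(s); T0=toolT(s); print(inhood(g),s["contact_force"],s["moment"],"tilt",np.degrees(np.arcsin(T0[2,0])))
E
python3 -m crank '[[-0.0012,-0.001,0.0025,0,0,0],[-0.0012,-0.002,0.0025,0,0,0],[-0.0012,-0.003,0.0025,0,0,0],[-0.0012,-0.004,0.0025,0,0,0]]'
python3 - <<'E'
from h import *; from rig import manip
s=manip.get_state(); g=graspnow(s); T0=toolT(s); print(inhood(g),s["contact_force"],s["moment"],"tilt",np.degrees(np.arcsin(T0[2,0])))
E
```

```text
clock: 12.32
position: [0.5604, 0.2631, 0.0936]
ee_rot: [-0.038, 0.961, 0.172, 0.214]
contact_force: [0.9, -1.1, -1.4]
width: 0.0128
[-0.02170442 -0.00419231  0.1108111 ] [ 0.85849916 -1.09938943 -1.35431171] [-0.12431697  0.36263934 -0.00968374] tilt 25.101283894181005
clock: 12.82
position: [0.5577, 0.2658, 0.0892]
ee_rot: [-0.037, 0.961, 0.173, 0.212]
contact_force: [1.8, -6.7, -5.4]
width: 0.0126
[-0.02317108 -0.00077027  0.10647774] [ 1.79401329 -6.70266029 -5.37662243] [-1.72345454  0.37800164 -0.87313386] tilt 24.863630120664112
```

The foot is dropping (z down 6 mm) and meeting the far wall. I'll ease back 1.5 mm and push down.

```bash
python3 -m crank '[[-0.0006,0.001,0.0014,0,0,0],[-0.0013,0.0015,0.0027,0,0,0],[-0.0015,0.0015,0.0033,0,0,0],[-0.0015,0.0015,0.0033,0,0,0]]'
python3 - <<'E'
from h import *; from rig import manip
s=manip.get_state(); g=graspnow(s); T0=toolT(s); print(inhood(g),s["contact_force"],s["moment"],"tilt",np.degrees(np.arcsin(T0[2,0])),"head",np.degrees(np.arctan2(T0[1,0],T0[0,0])))
E
```

```text
clock: 13.32
position: [0.5582, 0.2648, 0.0873]
ee_rot: [-0.038, 0.961, 0.173, 0.213]
contact_force: [-7.4, -3.6, 8.8]
width: 0.0129
[-0.02312345 -0.00187674  0.10454306] [-7.37914839 -3.64681496  8.79351314] [-0.26696621  0.57160359  0.01595398] tilt 24.98471519756178 head 20.402417391891213
```

Grasp z is 0.1045, exactly 8 mm below the standing height, so the stop is seated. Next I release and back out.

```bash
python3 -m crank '[[0,0,0,0,0,0],[0,0,0,0,0,0],[0,0,0,0,0,0],[0,0,0,0,0,0],[0,0,0,0,0,0],[0,0,0,0,0,0]]' 0.5; python3 -m crank '[[-0.003,0,-0.01,0,0,0],[-0.006,0,-0.03,0,0,0],[-0.01,0,-0.06,0,0,0],[-0.015,0,-0.09,0,0,0],[-0.02,0,-0.11,0,0,0],[-0.02,0,-0.11,0,0,0],[-0.02,0,-0.11,0,0,0]]'
python3 - <<'E'
from h import *; from rig import manip,viewer
s=manip.get_state(); T0=toolT(s); print(inhood(graspnow(s)),s["contact_force"],s["qpos"])
d=viewer.get_image("wrist"); cv2.imwrite("pics/w6.png",d["frame"])
P=cloud(d,T0@d["mount"]); H=(P-O)@np.stack([HX,HY,[0,0,1]],1); V=d["frame"].max(-1); ok=d["range_z"]>0
q=H[ok&(V>=60)&(H[...,0]>.005)&(H[...,0]<.105)&(abs(H[...,1]+.002)<.013)&(H[...,2]>.043)&(H[...,2]<.053)]
print(len(q),q.min(0),q.max(0),np.median(q[:,2])); A=np.c_[q[:,:2]-q[:,:2].mean(0),np.ones(len(q))]; print(np.linalg.lstsq(A,q[:,2],rcond=None)[0])
q=H[ok&(H[...,0]>.005)&(H[...,0]<.1)&(abs(H[...,1])>.03)&(abs(H[...,1])<.07)&(abs(H[...,2]-.04)<.006)]; print("bed",len(q),np.median(q[:,2]))
t=viewer.get_image("top"); P=cloud(t); 
for n,(x,y) in dict(box=(.4406,.1816),caps=(.3707,.04),bottle=(.38,.4),beaker=(.3347,.3119)).items():
    m=(abs(P[...,0]-x)<.045)&(abs(P[...,1]-y)<.045)&(P[...,2]>.012)&(P[...,2]<.1); q=P[m]; print(n,cv2.minAreaRect(q[:,:2].astype(np.float32)*1000)[:2],len(q))
E
```

```text
clock: 14.08
position: [0.5582, 0.2648, 0.0872]
ee_rot: [-0.038, 0.961, 0.173, 0.213]
contact_force: [0.8, 0.1, 0.2]
width: 0.0428
clock: 14.95
position: [0.4975, 0.2423, 0.1783]
ee_rot: [-0.038, 0.961, 0.173, 0.213]
contact_force: [0.9, -0.0, -0.2]
width: 0.0425
[-0.08780911 -0.00181818  0.19549949] [ 0.9261606  -0.01096592 -0.22480534] [0.3175514  0.08641962 1.98603965 0.02522667 0.63362483 1.51564993]
265 [ 0.0065829  -0.01432274  0.04302069] [0.03022624 0.01043223 0.05299077] 0.04825757436655065
[-0.01247119  0.01851925  0.04823904]
bed 2663 0.040281203378861374
box ((446.121826171875, 188.39437866210938), (52.433815002441406, 40.198604583740234)) 127
caps ((375.9667053222656, 42.78752899169922), (66.41156005859375, 54.4399299621582)) 283
bottle ((395.8497009277344, 410.3575744628906), (73.72488403320312, 37.98147201538086)) 163
beaker ((323.20208740234375, 307.3595275878906), (18.935091018676758, 40.90281677246094)) 59
```

View pics/w6.png

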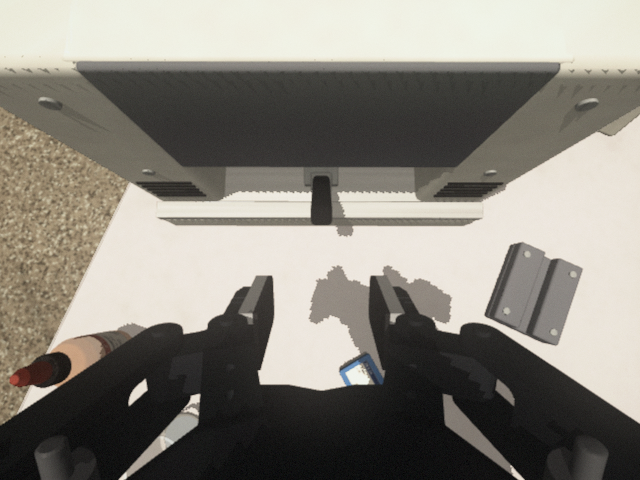

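The view shows the stop standing released with its handle at (320,200) in front of the sash, the sole under the sash, and the jaws clear. The sole top is at 0.048 and the bed at 0.040, so the sole lies flat.

```bash
python3 -c "
from rig import job; print(job.sign_off())"
```

```text
the job is handed in; nothing more can be done
None
```

I put the index stop in the hood with its key in the keyway, released it and handed the job in at about 15 s. No verdict was reported.

**What I did:** I lifted the stop by its handle out of the parking block and stood it on its key on the bed at hood y ≈ -0.04. I then dragged it towards +y until it dropped 8 mm into the keyway at y ≈ -0.002.

**Last checks:**
- **Seating:** the sole's underside is at about 0.040 m, level with the bed. The slope fit, from only the 24 mm of sole in view, gave about 0.02 rad.
- **Position:** the sole's middle is about 48 mm behind the sash.
- **Robot:** the arm is backed off, with the wrist force near zero.

**What went wrong or is unsure:**
- **First grasp:** it was made at a 35° tilt and drove the wrist to its joint limits. The readings were q5 0.106 (limit 0.11) and q6 2.703 (limit 2.70), so they were a hair outside the rounded limits. The stop also rolled slightly in its slot. I released it, it settled back, and I gripped it again at 25° without trouble.
- **Nearby objects:** the final top-view check of the box, caps, bottle and beaker disagreed with the first measurement by 6–19 mm. The wider mask took in parts of the arm and shadows, and hid part of the beaker. The arm never reached them on its path, and I saw no sign of movement in the pictures, but the beaker and cap bin were mostly hidden in the last one.

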